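Put the wide scraper away in the leaning rack and lock it

TASK

Put the blue-handled scraper away: pull the rack's red keeper knob out, take the scraper off the honing stand and slide it blade first into the rack's leaning slot, keeping hold of it until it is fully home. Then push the keeper fully home again so that its bar locks the blade in, and leave the other things on the bench where they are.

Things in the scene. Friction and masses are not known exactly. Their poses are not given: they have to be found in the camera images.
- scraper: Flat scraper, 187 mm long, Origin: centre of the blade's lower edge; z up the tool, y across, x through it. Steel blade 60 (y) x 4 (x), z 0 to 80, square shoulders; neck 16 (y) x 4 (x) to z 102; blue square handle 26 (y) x 22 (x) to z 187. Starts leaning on the honing stand, handle up, its top tilted 35 deg from vertical to the stand's +x, away from the robot. Same after a half turn about z.
- stand: Honing stand, fixed: plywood base 140 x 100 mm with a cork-faced sloping plate 80 wide, about 95 high, on the +x side of the blade, and a lip 8 high before the blade's lower edge. Origin under the base, z up. The blade's lower edge starts near (-30, 0, 22) in its frame.
- rack: Wooden tool rack, fixed; base 150 x 130 x 14. Origin under the base, z up; its slot leans 30 degrees towards its +x side, away from the robot, the keeper is on its +y side.
- slot: Slot of the rack, inside 66 (y) x 9 (x) mm. Origin: centre of its floor; z up and out along the slot (30 deg from vertical, leaning to the rack's +x), y along its width, x its thickness. The +x wall reaches z 100, the others z 74, the -x one with a lip flaring out 9 to z 87; walls 12 thick. Fully home, the scraper's lower edge is on this floor, its axes along these, its shoulders at z 80.
- keeper (a joint): Slide of the keeper, m: 0 = home, 0.034 = fully out, along the rack's +y; stays where left (about 4 N friction). Its steel bar, 7 thick, 12 high, crosses above the slot at slot z 85 to 97 mm: its tip is at slot y 14 when home (blocking the slot, or locking the blade below it), y 48 when out.
- keeper_knob (a point): Centre of the red block on the keeper's end, 22 (rack x) x 28 (rack y) x 40 (z), upright, free all round, underside about 92 above the bench; axes as the rack's.
- doll1: Bystander: pale turned wooden doll, round, 52 dia x 94 high; origin at the underside.
- doll2: Bystander: mid-brown turned wooden doll, round, 52 dia x 94 high; origin at the underside.
- dome: Bystander: reddish-brown carved dome, 64 dia x 43 high, somewhere between stand and rack; origin at the underside.
- tub: Bystander: cream lidded plastic tub, 106 x 136 x 84 high; origin at the underside.
- glue: Bystander: white glue bottle with a red cap, 40 dia x 100 high; origin at the underside.
- offcut: Bystander: pale wood offcut, 50 (x) x 120 (y) x 28 high; origin at the underside.
- mallet: Bystander: mallet lying down: dark wooden head 55 x 100 x 55 at the origin, pale handle 22 dia reaching 170 from the origin along +x; origin at the underside of the head.
Not all that is in view belongs to the job. Of the things like the scraper, leave any that is purple; of the rest the smaller one is meant.

How it is judged:
By the outcome, as a careful person would: the job done as asked, in the order asked, and still so for the second after the job is handed in, with the robot touching nothing.
It also fails if it takes over 72 s, if anything falls off the work surface, if the arm or the gripper's body presses on something with over 40 N, if the wrist force passes 120 N, or if a joint passes its speed limit or range.

ROBOT

A 6-joint arm with a two-finger parallel gripper is mounted at the origin on the work surface. World frame = base frame: x ahead of the robot, y to its left, z up, the work surface at z = 0. Lengths are in m, angles in rad, forces in N, time in s.
With the tool pointing down it reaches from about 0.425 to 0.95 m from the base axis. Payload 3.5 kg.
Tool frame: the origin (TCP) lies midway between the tips of the shut fingers; the grasp point (between the pads) lies 19 mm behind it; y points along the fingers, z is the direction in which the jaws open and shut, and the axes are right-handed (so a half turn about y gives the same grasp; the last joint's range is limited). The gripper opens to 85 mm and grips with 20 to 120 N. Pads are 22 mm wide; open, the fingers measure 114 mm over their backs; the gripper's body (76 mm by 85 mm) begins 54 mm behind the grasp point. The pads swing forward as they close: fully open they stand 13 mm farther back than shut.
Start: joints at [1.175, 0.286, 1.577, -0, 1.279, -0.15], TCP at [0.164, 0.655, 0.231] pointing down, gripper open.
Joint ranges: [-2.77, 2.77], [-0.9, 2.22], [0.21, 2.48], [-1.53, 4.67], [0.24, 2.81], [-2.84, 2.84]. Speed limits (rad/s): [2.79, 2.79, 3.14, 3.14, 3.14, 3.14].

INTERFACE

Orientations are given as a unit quaternion [w, x, y, z].
In Python, from station import status, cams, order gives the robot as it stands.
- The arm moves only by the shell command python3 -m inch 'ROWS' [FORCE]. ROWS is JSON, a list of rows, each an object with "dp": the shift along the tool's x, y, z in m, a list of three; "dr": the turn, a rotation vector about the tool's x, y, z in rad, a list of three; "grip": the opening in per cent of the stroke, from 0 (shut) to 100 (fully open). A call has 1 to 20 rows; each row is the pose to reach, as a shift and turn from the pose measured when the call began, along the tool's axes at that moment; what a row does not reach only later rows make up. A row lasts 1/10 s, in which the tool goes at most 50 mm and 8.59 degrees, less where a joint would pass 70% of its speed; a pose out of reach is approached as far as the arm can. A call with a gripper value outside its range is refused whole. The fingers move at their own pace and stop on an object; FORCE is the grip in N (left out, the last holds). Time passes only in rows, so rows that repeat a pose let the fingers close. It gives the time, the measured TCP pose, the force and the opening at its end, in the units of the state.
- status.read_state(): the state, without advancing time (a new reading comes with each control period).
- cams.capture(name): name is "side" or "top" or "wrist"; returns (picture, depth): 420x560x3 uint8, blue, green, red; 420x560 float32, m along the optical axis (not along the pixel's ray), 0 where there is no reading.
- cams.camera_params(name): a dict with "fx", "fy", "cx", "cy" (pixels), "R" (3x3) and "t" (3): a world point X has camera coordinates R X + t. Camera axes: x right, y down, z forward; pixel columns grow to the right and rows downward; lengths in m; the calibration is good to about 2 mm. A picture is of the moment at which its call begins: read the wrist's pose just before it. camera_params takes no time and is no camera call; for the wrist camera it gives the pose at the moment of the call.
- order.finish_job(): hands the job in, once; it reports no verdict.
The state is a dict: "clock": time; "joints": joint angles; "joint_vel": joint speeds; "joint_torque": joint torques, N m; "tcp_pos": TCP position; "ee_rot": TCP orientation; "force": force on the tool from outside, world axes, zero at the start; "moment": the same for the moment, N m; "grip_width": finger opening in m.
Only numpy, scipy, OpenCV 4.12 (cv2) and the standard library are available. Lean on these libraries where they do the work, as an engineer would, in place of code of your own. Each camera call takes 0.05 s, during which the arm holds its last target. There are 200 camera calls.

## Working session

There is one attempt and no reset: what is moved stays moved. The work goes in short steps, Python scripts to look and compute and a shell command to move; the robot and the scene stay as the last step left them, time stands still between calls to the robot, and variables do not carry over. Pictures are saved under pics/ and viewed, about 8 in all and at most 12, crops included, and the job is handed in when it is done.

```bash
ls; mkdir -p pics
cat > h.py <<'E'
import numpy as np, cv2, pickle
from scipy.spatial.transform import Rotation as Ro
from station import status, cams, order
def snap(n,tag):
    p=cams.camera_params(n); im,d=cams.capture(n)
    p={k:np.array(v,float) for k,v in p.items()}
    cv2.imwrite(f'pics/{tag}.png',im); pickle.dump((im,d,p),open(f'pics/{tag}.pkl','wb')); return im,d,p
def load(tag): return pickle.load(open(f'pics/{tag}.pkl','rb'))
def cloud(d,p):
    v,u=np.mgrid[:d.shape[0],:d.shape[1]]
    c=np.stack([(u-p['cx'])/p['fx']*d,(v-p['cy'])/p['fy']*d,d],-1)
    return (c-p['t'])@p['R']   # R^T(c-t)
def ray(p,u,v):
    r=np.array([(u-p['cx'])/p['fx'],(v-p['cy'])/p['fy'],1.])@p['R']; return -p['t']@p['R'], r
def proj(p,X):
    c=np.asarray(X)@p['R'].T+p['t']; return np.stack([c[...,0]/c[...,2]*p['fx']+p['cx'],c[...,1]/c[...,2]*p['fy']+p['cy']],-1)
def tool():
    s=status.read_state(); q=s['ee_rot']; return np.array(s['tcp_pos']),Ro.from_quat([q[1],q[2],q[3],q[0]]).as_matrix(),s
def delta(P,R):
    p,R0,s=tool(); return (R0.T@(np.asarray(P)-p)).round(4), Ro.from_matrix(R0.T@R).as_rotvec().round(4)
E
python3 - <<'E'
from h import *
for n in ['side','top']:
    im,d,p=snap(n,n+'0'); print(n,(-p['t']@p['R']).round(3),p['fx'],(p['R'][2]).round(2))
p,R,s=tool(); print(p,R.round(3),s['grip_width'],s['clock'],s['force'])
a=cv2.imread('pics/side0.png');b=cv2.imread('pics/top0.png')
cv2.imwrite('pics/both.png',cv2.resize(np.vstack([a,b]),(560,840))[:])
E
```

```text
pics
side [ 0.104 -0.796  0.884] 430.45436961210925 [ 0.33  0.63 -0.7 ]
top [ 0.325 -0.058  1.415] 535.3488246355346 [ 0.13  0.01 -0.99]
[0.16397001 0.65417522 0.23003882] [[ 0.97  -0.001  0.243]
 [-0.243 -0.002  0.97 ]
 [-0.    -1.    -0.002]] 0.0852622122561019 0.1 [ 0.87786904  0.42943544 -0.49625344]
```

View pics/side0.png

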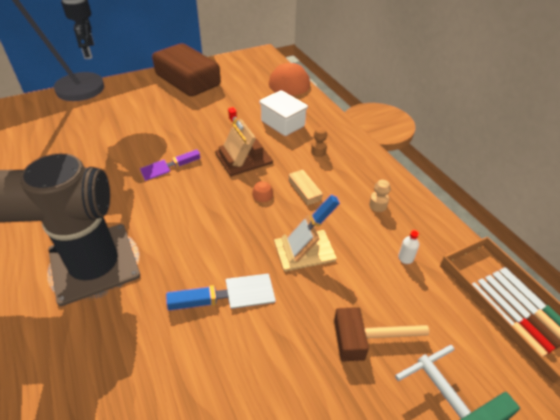

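View pics/top0.png

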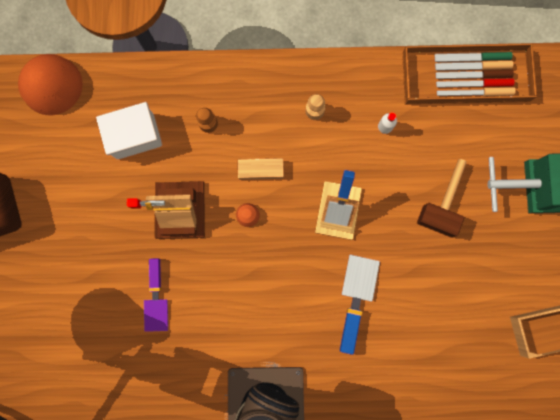

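Image left is +y and image up is +x in the top view. Scraper-like candidates (top view):
- Purple one at (155,300): excluded by colour.
- Large blue one lying at (358,305): bigger.
- Blue-handled one on the stand at (343,200): the smaller one, on the stand, so this is the one meant.

The rack is at (178,210) and the red knob at (133,203). I'll confirm with an enlarged crop and measure.

Run:
```python
from h import *
im,d,p=load('top0'); a=im[150:250,305:380]; b=im[165:250,115:225]
s,ds,ps=load('side0'); c=s[180:280,265:350]; e=s[95:180,205:285]
f=lambda x:cv2.resize(x,(400,300),interpolation=cv2.INTER_CUBIC)
cv2.imwrite('pics/crop1.png',np.vstack([np.hstack([f(a),f(b)]),np.hstack([f(c),f(e)])]))
for nm,(I,D,P),(x0,x1,y0,y1) in [('top',(im,d,p),(305,385,150,250)),('side',(s,ds,ps),(270,350,180,280))]:
    X=cloud(D,P); h=cv2.cvtColor(I,cv2.COLOR_BGR2HSV); roi=np.zeros(D.shape,bool); roi[y0:y1,x0:x1]=1
    blue=roi&(h[...,0]>100)&(h[...,0]<125)&(h[...,1]>150)&(D>0)
    Q=X[blue]; Q=Q[Q[:,2]>.06]; print(nm,'blue',len(Q),Q.mean(0).round(4),Q.min(0).round(3),Q.max(0).round(3))
    if len(Q)>5:
        u,S,V=np.linalg.svd(Q-Q.mean(0),full_matrices=False); print(V.round(3))
    grey=roi&(h[...,1]<70)&(D>0); Q=X[grey]; Q=Q[(Q[:,2]>.02)&(Q[:,2]<.12)]
    print('blade',len(Q),Q.mean(0).round(4)); u,S,V=np.linalg.svd(Q-Q.mean(0),full_matrices=False); print(V.round(3),S.round(3))
X=cloud(d,p)
for nm,(x0,x1,y0,y1),(z0,z1) in [('stand',(305,385,150,250),(.006,.03)),('rackbase',(140,225,170,250),(.007,.022))]:
    Z=X[y0:y1,x0:x1]; m=(Z[...,2]>z0)&(Z[...,2]<z1); m2=(Z[...,2]>z0)
    for mm,k in((m,'base'),(m2,'all')):
        Q=Z[mm]; r=cv2.minAreaRect(Q[:,:2].astype(np.float32)); print(nm,k,len(Q),np.round(r[0],4),np.round(r[1],4),round(r[2],2),np.median(Q[:,2]).round(4))
for nm,(I,D,P),(x0,x1,y0,y1) in [('top',(im,d,p),(115,165,180,225)),('side',(s,ds,ps),(215,250,95,135))]:
    h=cv2.cvtColor(I,cv2.COLOR_BGR2HSV); X=cloud(D,P); roi=np.zeros(D.shape,bool); roi[y0:y1,x0:x1]=1
    red=roi&((h[...,0]<4)|(h[...,0]>174))&(h[...,1]>190)&(h[...,2]>120)&(D>0)
    Q=X[red]; v,u=np.nonzero(red); print(nm,'red',len(Q),Q.mean(0).round(4),Q.min(0).round(3),Q.max(0).round(3),(u.min(),u.max(),v.min(),v.max()))
    T=Q[Q[:,2]>Q[:,2].max()-.008]; print(T.mean(0).round(4),cv2.minAreaRect(T[:,:2].astype(np.float32)))
```

```text
top blue 229 [ 0.5404 -0.2062  0.1583] [ 0.513 -0.222  0.122] [ 0.568 -0.193  0.186]
[[-0.63   0.13  -0.766]
 [-0.155 -0.987 -0.04 ]
 [ 0.761 -0.093 -0.642]]
blade 502 [ 0.4822 -0.1949  0.0616]
[[-0.552  0.116 -0.826]
 [-0.203 -0.979 -0.002]
 [ 0.809 -0.167 -0.564]] [0.537 0.377 0.045]
side blue 248 [ 0.5343 -0.2126  0.1522] [ 0.511 -0.223  0.117] [ 0.561 -0.198  0.181]
[[-0.56   0.112 -0.821]
 [ 0.354 -0.864 -0.359]
 [ 0.749  0.492 -0.444]]
blade 500 [ 0.48   -0.1973  0.0622]
[[-0.572  0.126 -0.811]
 [ 0.197  0.98   0.014]
 [-0.797  0.152  0.585]] [0.556 0.384 0.044]
stand base 1067 [ 0.5238 -0.2178] [0.2106 0.2648] 87.67 0.012
stand all 2332 [ 0.4782 -0.2085] [0.2296 0.3638] 77.83 0.0342
rackbase base 1029 [0.5066 0.2175] [0.2208 0.2113] 88.31 0.0136
rackbase all 2965 [0.4899 0.123 ] [0.4295 0.2364] 76.4 0.0557
top red 95 [0.5081 0.3089 0.1289] [0.499 0.298 0.109] [0.518 0.322 0.139] (np.int64(128), np.int64(140), np.int64(199), np.int64(207))
[0.5093 0.3106 0.1334] ((0.5086105465888977, 0.30978283286094666), (0.021790457889437675, 0.01739758625626564), 89.32926940917969)
side red 48 [0.5037 0.3038 0.1224] [0.496 0.298 0.103] [0.513 0.314 0.133] (np.int64(229), np.int64(235), np.int64(109), np.int64(119))
[0.5045 0.3064 0.1303] ((0.5042893290519714, 0.3070853352546692), (0.013189190067350864, 0.015810392796993256), 68.2426528930664)
```

View pics/crop1.png

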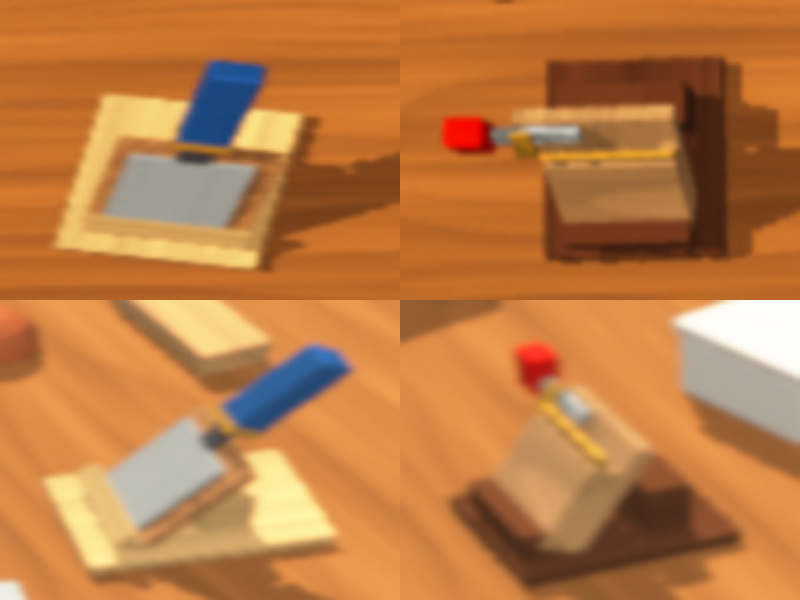

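The crop confirms it: the small blue-handled scraper leans on the plywood stand, and the rack has its red knob on the +y (left) side and its slot leaning away from the robot. First I move above the knob with the jaws along x.

```bash
python3 -m inch '[{"dp":[0.38,-0.09,-0.25],"dr":[0,1.3,0],"grip":100},{"dp":[0.38,-0.09,-0.25],"dr":[0,1.3,0],"grip":100},{"dp":[0.38,-0.09,-0.25],"dr":[0,1.3,0],"grip":100},{"dp":[0.38,-0.09,-0.25],"dr":[0,1.3,0],"grip":100},{"dp":[0.38,-0.09,-0.25],"dr":[0,1.3,0],"grip":100},{"dp":[0.38,-0.09,-0.25],"dr":[0,1.3,0],"grip":100},{"dp":[0.38,-0.09,-0.25],"dr":[0,1.3,0],"grip":100},{"dp":[0.38,-0.09,-0.25],"dr":[0,1.3,0],"grip":100},{"dp":[0.38,-0.09,-0.25],"dr":[0,1.3,0],"grip":100},{"dp":[0.38,-0.09,-0.25],"dr":[0,1.3,0],"grip":100},{"dp":[0.38,-0.09,-0.25],"dr":[0,1.3,0],"grip":100},{"dp":[0.38,-0.09,-0.25],"dr":[0,1.3,0],"grip":100},{"dp":[0.38,-0.09,-0.25],"dr":[0,1.3,0],"grip":100}]' 60
python3 - <<'E'
from h import *
p,R,s=tool(); print(p,R.round(3),np.round(s['joints'],3))
im,d,P=snap('wrist','w1'); print((-P['t']@P['R']).round(3),P['R'][2].round(3))
E
```

```text
clock: 1.4
tcp_pos: [0.4705, 0.3205, 0.3197]
ee_rot: [-0.506, 0.508, -0.493, 0.493]
force: [0.6, -0.8, -0.8]
grip_width: 0.0857
[0.4704725  0.32053548 0.31965159] [[ 0.027 -0.002  1.   ]
 [-1.    -0.002  0.027]
 [ 0.002 -1.    -0.003]] [ 4.200e-01 -1.000e-03  1.736e+00 -1.000e-03  1.409e+00  3.930e-01]
[0.469 0.39  0.461] [ 0.006 -0.276 -0.961]
```

View pics/w1.png

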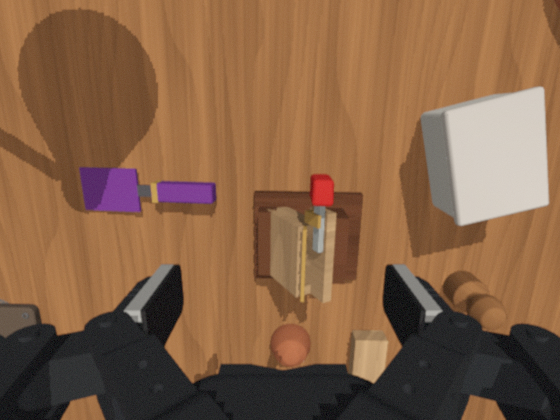

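The wrist view shows the red knob at (321,190) with the rack base at (255–362, 191–285). I'll measure the knob, rack yaw, slot position and the scraper.

Run:
```python
from h import *
I,D,P=load('w1'); X=cloud(D,P); h=cv2.cvtColor(I,cv2.COLOR_BGR2HSV)
roi=np.zeros(D.shape,bool); roi[165:215,300:345]=1
red=roi&((h[...,0]<5)|(h[...,0]>172))&(h[...,1]>190)&(h[...,2]>110)&(D>0)
T=X[red]; T=T[T[:,2]>np.percentile(T[:,2],90)-.006]
print('knob top',len(T),T.mean(0).round(4),[np.round(a,4) for a in cv2.minAreaRect(T[:,:2].astype(np.float32))],T.min(0).round(4),T.max(0).round(4))
roi=np.zeros(D.shape,bool); roi[180:295,248:370]=1
hi=roi&(X[...,2]>.008)&(X[...,2]<.02)&(D>0)
B=X[hi]; r=cv2.minAreaRect(B[:,:2].astype(np.float32)); print('base',len(B),r,np.median(B[:,2])); print(cv2.boxPoints(r).round(4))
# edges by line fit: leftmost col per row, topmost per col
lr=[X[v,np.nonzero(hi[v])[0].min()] for v in range(200,280) if hi[v].any()]
lr=np.array(lr); lr=lr[abs(lr[:,0]-np.median(lr[:,0]))<.01]; print('-x edge x',lr[:,0].mean().round(4),'slope yaw deg',np.degrees(np.arctan(-np.polyfit(lr[:,1],lr[:,0],1)[0])).round(2))
tp=np.array([X[np.nonzero(hi[:,u])[0].min(),u] for u in range(258,360) if hi[:,u].any()]); tp=tp[abs(tp[:,1]-np.median(tp[:,1]))<.008]; print('+y edge y',tp[:,1].mean().round(4),np.degrees(np.arctan(np.polyfit(tp[:,0],tp[:,1],1)[0])).round(2),len(tp))
# yellow-ish lip line & wall tops
for z0 in (.07,.08,.09,.1):
    Q=X[roi&(X[...,2]>z0)&(X[...,2]<z0+.01)&~red]; print(z0,len(Q),Q.min(0).round(3) if len(Q) else '',Q.max(0).round(3) if len(Q) else '')
# walls: wide side faces
Q=X[roi&(X[...,2]>.03)&(X[...,2]<.075)]; print(Q.mean(0),Q.min(0),Q.max(0))
```

```text
knob top 518 [0.5107 0.3148 0.1296] [array([0.5112, 0.3144]), array([0.0216, 0.027 ]), np.float64(2.935)] [0.5001 0.3011 0.1258] [0.5222 0.3279 0.1321]
base 2622 ((0.5070920586585999, 0.2227332890033722), (0.1497894674539566, 0.12951737642288208), 0.47942379117012024) 0.01231950078445448
[[0.4317 0.2869]
 [0.4327 0.1574]
 [0.5825 0.1586]
 [0.5814 0.2881]]
-x edge x 0.4326 slope yaw deg 0.29
+y edge y 0.2868 0.44 80
0.07 503 [0.473 0.177 0.07 ] [0.507 0.286 0.08 ]
0.08 761 [0.479 0.177 0.08 ] [0.52  0.286 0.09 ]
0.09 979 [0.484 0.178 0.09 ] [0.527 0.321 0.1  ]
0.1 1705 [0.494 0.184 0.1  ] [0.531 0.32  0.11 ]
[0.48771417 0.2282772  0.05319622] [0.43942787 0.17636717 0.0300474 ] [0.55507243 0.26819738 0.07497981]
```

```bash
python3 -m inch '[{"dp":[0.007,0.05,0.04],"dr":[0,0.02,0],"grip":100},{"dp":[0.007,0.1,0.04],"dr":[0,0.02,0],"grip":100},{"dp":[0.007,0.14,0.04],"dr":[0,0.02,0],"grip":100},{"dp":[0.007,0.18,0.04],"dr":[0,0.02,0],"grip":100},{"dp":[0.007,0.21,0.04],"dr":[0,0.02,0],"grip":100},{"dp":[0.007,0.22,0.04],"dr":[0,0.02,0],"grip":100},{"dp":[0.007,0.22,0.04],"dr":[0,0.02,0],"grip":100},{"dp":[0.007,0.22,0.04],"dr":[0,0.02,0],"grip":20},{"dp":[0.007,0.22,0.04],"dr":[0,0.02,0],"grip":10},{"dp":[0.007,0.22,0.04],"dr":[0,0.02,0],"grip":10},{"dp":[0.007,0.22,0.04],"dr":[0,0.02,0],"grip":10},{"dp":[0.007,0.22,0.04],"dr":[0,0.02,0],"grip":10},{"dp":[0.007,0.22,0.04],"dr":[0,0.02,0],"grip":10},{"dp":[0.007,0.22,0.04],"dr":[0,0.02,0],"grip":10},{"dp":[0.007,0.22,0.04],"dr":[0,0.02,0],"grip":10}]' 60
```

```text
clock: 2.95
tcp_pos: [0.5107, 0.3145, 0.101]
ee_rot: [-0.501, 0.503, -0.498, 0.498]
force: [-1.6, -0.0, 5.8]
grip_width: 0.0213
```

```bash
python3 -m inch '[{"dp":[-0.008,0,0],"dr":[0,0,0],"grip":10},{"dp":[-0.016,0,0],"dr":[0,0,0],"grip":10},{"dp":[-0.024,0,0],"dr":[0,0,0],"grip":10},{"dp":[-0.03,0,0],"dr":[0,0,0],"grip":10},{"dp":[-0.035,0,0],"dr":[0,0,0],"grip":10},{"dp":[-0.035,0,0],"dr":[0,0,0],"grip":10},{"dp":[-0.035,0,0],"dr":[0,0,0],"grip":10}]'
```

```text
clock: 3.65
tcp_pos: [0.5104, 0.3439, 0.1009]
ee_rot: [-0.497, 0.507, -0.495, 0.5]
force: [-3.6, -20.3, 9.1]
grip_width: 0.0213
```

```bash
python3 -m inch '[{"dp":[-0.004,0,0],"dr":[0,0,0],"grip":10},{"dp":[-0.006,0,0],"dr":[0,0,0],"grip":10},{"dp":[-0.006,0,0],"dr":[0,0,0],"grip":10},{"dp":[-0.006,0,0],"dr":[0,0,0],"grip":10}]'
```

```text
clock: 4.05
tcp_pos: [0.5103, 0.3437, 0.1008]
ee_rot: [-0.493, 0.512, -0.492, 0.503]
force: [-3.2, -23.6, 9.6]
grip_width: 0.0211
```

```bash
python3 -m inch '[{"dp":[0.004,0,0],"dr":[0,0,0],"grip":10},{"dp":[0.004,0,0],"dr":[0,0,0],"grip":100},{"dp":[0.004,0,0],"dr":[0,0,0],"grip":100},{"dp":[0.004,0,0],"dr":[0,0,0],"grip":100},{"dp":[0.004,0,0],"dr":[0,0,0],"grip":100},{"dp":[0.004,0,0],"dr":[0,0,0],"grip":100},{"dp":[0.004,-0.05,0],"dr":[0,0,0],"grip":100},{"dp":[0.004,-0.1,0],"dr":[0,0,0],"grip":100},{"dp":[0.004,-0.15,0],"dr":[0,0,0],"grip":100},{"dp":[0.004,-0.2,0],"dr":[0,0,0],"grip":100},{"dp":[0.004,-0.22,0],"dr":[0,0,0],"grip":100},{"dp":[0.004,-0.22,0],"dr":[0,0,0],"grip":100}]'
python3 - <<'E'
from h import *
I,D,P=snap('wrist','w2'); X=cloud(D,P); h=cv2.cvtColor(I,cv2.COLOR_BGR2HSV)
red=((h[...,0]<5)|(h[...,0]>172))&(h[...,1]>190)&(h[...,2]>110)&(D>0)&(X[...,2]>.1)&(X[...,2]<.15)&(abs(X[...,0]-.51)<.04)&(abs(X[...,1]-.33)<.06)
T=X[red]; T=T[T[:,2]>.122]
print('knob top',len(T),T.mean(0).round(4),T.min(0).round(4),T.max(0).round(4))
uv=proj(P,np.array([.51,.26,.1])).round().astype(int); print(uv)
x,y=uv; c=I[max(0,y-75):y+75,max(0,x-100):x+100]; cv2.imwrite('pics/w2c.png',cv2.resize(c,None,fx=4,fy=4,interpolation=cv2.INTER_CUBIC))
print(max(0,x-100),max(0,y-75),tool()[0])
E
```

```text
clock: 5.25
tcp_pos: [0.5138, 0.3474, 0.3267]
ee_rot: [-0.497, 0.509, -0.491, 0.504]
force: [-0.1, -0.1, 0.4]
grip_width: 0.0854
knob top 489 [0.5109 0.3413 0.1296] [0.5006 0.3274 0.1221] [0.5203 0.3539 0.1324]
[278 247]
178 172 [0.51271897 0.34680976 0.32299316]
```

View pics/w2c.png

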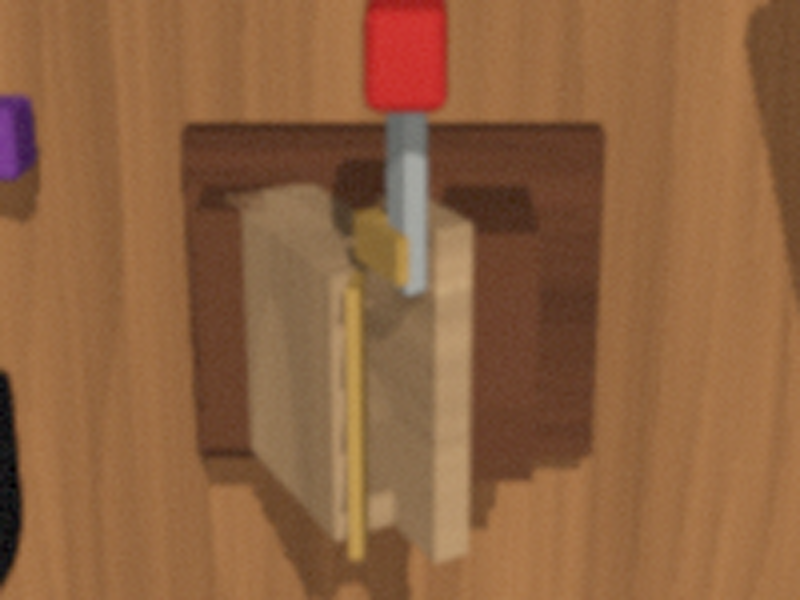

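Run:
```python
from h import *
for t in('w1','w2'):
    I,D,P=load(t); X=cloud(D,P); h=cv2.cvtColor(I,cv2.COLOR_BGR2HSV)
    m=(h[...,1]<75)&(h[...,2]>90)&(D>0)&(abs(X[...,0]-.51)<.03)&(X[...,1]>.2)&(X[...,1]<.33)&(X[...,2]>.085)&(X[...,2]<.14)
    Q=X[m]; v,u=np.nonzero(m); print(t,len(Q),Q.min(0).round(4),Q.max(0).round(4),np.percentile(Q[:,1],[1,5,95]).round(4),Q.mean(0).round(4),v.max(),u[v>v.max()-3].mean())
    # wood walls y range and slot faces
    w=(D>0)&(abs(X[...,0]-.50)<.05)&(X[...,1]>.15)&(X[...,1]<.3)&(X[...,2]>.095)&(X[...,2]<.115)&(h[...,1]>75)&(h[...,1]<200)
    Q=X[w]; print('wood top',Q.min(0).round(4),np.percentile(Q[:,1],[1,99]).round(4),Q.max(0).round(4))
I,D,P=load('w2'); X=cloud(D,P)
# profile across the rack at mid y
for y in (.195,.205,.215,.225,.235):
  s=(abs(X[...,1]-y)<.0015)&(X[...,0]>.42)&(X[...,0]<.6)&(D>0)&(X[...,2]>.02); Q=X[s]; Q=Q[np.argsort(Q[:,0])]; print(y,[(round(a,3),round(b,3)) for a,b in Q[::3,[0,2]]])
```

```text
w1 419 [0.5061 0.2342 0.0858] [0.5204 0.2939 0.1116] [0.2354 0.2424 0.291 ] [0.5124 0.2642 0.1062] 253 318.875
wood top [0.4873 0.177  0.095 ] [0.1786 0.2864] [0.5313 0.295  0.1149]
w2 372 [0.5051 0.2585 0.0897] [0.5171 0.3202 0.1145] [0.2616 0.2693 0.3169] [0.5122 0.296  0.1072] 245 281.0
wood top [0.4881 0.1765 0.095 ] [0.1787 0.2864] [0.531  0.2868 0.1149]
0.195 [(np.float64(0.441), np.float64(0.039)), (np.float64(0.444), np.float64(0.039)), (np.float64(0.447), np.float64(0.04)), (np.float64(0.448), np.float64(0.041)), (np.float64(0.451), np.float64(0.039)), (np.float64(0.452), np.float64(0.041)), (np.float64(0.455), np.float64(0.04)), (np.float64(0.458), np.float64(0.043)), (np.float64(0.462), np.float64(0.048)), (np.float64(0.465), np.float64(0.054)), (np.float64(0.467), np.float64(0.057)), (np.float64(0.47), np.float64(0.062)), (np.float64(0.473), np.float64(0.067)), (np.float64(0.475), np.float64(0.07)), (np.float64(0.476), np.float64(0.074)), (np.float64(0.479), np.float64(0.078)), (np.float64(0.481), np.float64(0.082)), (np.float64(0.484), np.float64(0.086)), (np.float64(0.4
[... 10206 characters left out ...]
2), np.float64(0.108)), (np.float64(0.525), np.float64(0.106)), (np.float64(0.527), np.float64(0.105)), (np.float64(0.528), np.float64(0.104)), (np.float64(0.529), np.float64(0.104)), (np.float64(0.531), np.float64(0.103)), (np.float64(0.535), np.float64(0.061)), (np.float64(0.536), np.float64(0.062)), (np.float64(0.537), np.float64(0.061)), (np.float64(0.539), np.float64(0.061)), (np.float64(0.54), np.float64(0.062)), (np.float64(0.541), np.float64(0.061)), (np.float64(0.544), np.float64(0.062)), (np.float64(0.545), np.float64(0.06)), (np.float64(0.547), np.float64(0.062)), (np.float64(0.549), np.float64(0.06)), (np.float64(0.552), np.float64(0.061)), (np.float64(0.553), np.float64(0.061))]
```

Bar tip moved only about 26 mm (I also backed off 4 mm while still holding it), so I'll re-grip and finish the pull.

Run:
```python
from h import *
R=np.array([[0,0,1],[-1,0,0],[0,-1,0.]])
print(delta([.511,.3413,.10],R)); print(tool()[1].round(3))
```

```text
(array([-0.0007,  0.2231, -0.0008]), array([0.0043, 0.0112, 0.0279]))
[[ 0.011 -0.004  1.   ]
 [-1.    -0.028  0.011]
 [ 0.028 -1.    -0.004]]
```

```bash
python3 -m inch '[{"dp":[-0.001,0.05,-0.001],"dr":[0.004,0.011,0.028],"grip":100},{"dp":[-0.001,0.1,-0.001],"dr":[0.004,0.011,0.028],"grip":100},{"dp":[-0.001,0.15,-0.001],"dr":[0.004,0.011,0.028],"grip":100},{"dp":[-0.001,0.19,-0.001],"dr":[0.004,0.011,0.028],"grip":100},{"dp":[-0.001,0.215,-0.001],"dr":[0.004,0.011,0.028],"grip":100},{"dp":[-0.001,0.223,-0.001],"dr":[0.004,0.011,0.028],"grip":100},{"dp":[-0.001,0.223,-0.001],"dr":[0.004,0.011,0.028],"grip":60},{"dp":[-0.001,0.223,-0.001],"dr":[0.004,0.011,0.028],"grip":10},{"dp":[-0.001,0.223,-0.001],"dr":[0.004,0.011,0.028],"grip":10},{"dp":[-0.001,0.223,-0.001],"dr":[0.004,0.011,0.028],"grip":10},{"dp":[-0.001,0.223,-0.001],"dr":[0.004,0.011,0.028],"grip":10},{"dp":[-0.001,0.223,-0.001],"dr":[0.004,0.011,0.028],"grip":10},{"dp":[-0.001,0.223,-0.001],"dr":[0.004,0.011,0.028],"grip":10}]' 80
python3 -m inch '[{"dp":[-0.003,0,0],"dr":[0,0,0],"grip":10},{"dp":[-0.006,0,0],"dr":[0,0,0],"grip":10},{"dp":[-0.009,0,0],"dr":[0,0,0],"grip":10},{"dp":[-0.011,0,0],"dr":[0,0,0],"grip":10},{"dp":[-0.011,0,0],"dr":[0,0,0],"grip":10},{"dp":[-0.011,0,0],"dr":[0,0,0],"grip":10}]'
python3 - <<'E'
from h import *
p,R,s=tool();print(p,R.round(3),s['force'],s['moment'])
E
```

```text
clock: 6.6
tcp_pos: [0.5105, 0.3422, 0.1023]
ee_rot: [0.5, -0.5, 0.5, -0.499]
force: [-4.2, 0.2, 5.2]
grip_width: 0.0208
clock: 7.2
tcp_pos: [0.5104, 0.3458, 0.1021]
ee_rot: [-0.496, 0.507, -0.496, 0.501]
force: [-4.5, -25.6, 7.0]
grip_width: 0.0208
[0.5103716  0.34577057 0.10212372] [[ 0.005 -0.005  1.   ]
 [-1.    -0.016  0.005]
 [ 0.016 -1.    -0.005]] [ -4.49364627 -25.56636402   6.97004049] [-3.14347216  0.22753072  0.41333398]
```

```bash
python3 -m inch '[{"dp":[0,0,0],"dr":[0,0,0],"grip":100},{"dp":[0,0,0],"dr":[0,0,0],"grip":100},{"dp":[0,0,0],"dr":[0,0,0],"grip":100},{"dp":[0,0,0],"dr":[0,0,0],"grip":100},{"dp":[0,-0.03,0],"dr":[0,0,0],"grip":100},{"dp":[0,-0.08,0],"dr":[0,0,0],"grip":100},{"dp":[0,-0.13,0],"dr":[0,0,0],"grip":100},{"dp":[0,-0.18,0],"dr":[0,0,0],"grip":100},{"dp":[0,-0.2,0],"dr":[0,0,0],"grip":100},{"dp":[0,-0.2,0],"dr":[0,0,0],"grip":100}]'
python3 - <<'E'
from h import *
I,D,P=snap('wrist','w3'); X=cloud(D,P); h=cv2.cvtColor(I,cv2.COLOR_BGR2HSV)
red=((h[...,0]<5)|(h[...,0]>172))&(h[...,1]>190)&(h[...,2]>110)&(D>0)&(X[...,2]>.122)&(X[...,2]<.15)&(abs(X[...,0]-.51)<.04)&(abs(X[...,1]-.33)<.06)
T=X[red]; print('knob top',T.mean(0).round(4),T.min(0).round(4),T.max(0).round(4))
m=(h[...,1]<75)&(h[...,2]>90)&(D>0)&(abs(X[...,0]-.51)<.03)&(X[...,1]>.2)&(X[...,1]<.33)&(X[...,2]>.085)&(X[...,2]<.14)
Q=X[m]; print(np.percentile(Q[:,1],[0,1,5]).round(4))
S=load('side0')[2]; 
# same from fixed cameras, before/after
i,d,p=snap('top','top1')
for t in('top0','top1'):
    I,D,P=load(t);X=cloud(D,P);h=cv2.cvtColor(I,cv2.COLOR_BGR2HSV)
    r=((h[...,0]<5)|(h[...,0]>172))&(h[...,1]>190)&(h[...,2]>110)&(X[...,2]>.1)&(X[...,2]<.15)&(abs(X[...,0]-.51)<.04)&(abs(X[...,1]-.33)<.06)
    v,u=np.nonzero(r); print(t,len(u),u.mean() if len(u) else '',X[r].mean(0))
print(delta([.55,-.05,.30],np.array([[0.98,0,.199],[-.199,0,.98],[0,-1,0]])),tool()[0])
E
```

```text
clock: 8.2
tcp_pos: [0.513, 0.3507, 0.3082]
ee_rot: [-0.5, 0.503, -0.495, 0.502]
force: [0.8, 0.9, 0.0]
grip_width: 0.0854
knob top [0.5108 0.3447 0.1296] [0.501  0.3302 0.1221] [0.5207 0.3574 0.1326]
[0.2653 0.2707 0.2746]
top0 106 133.1509433962264 [0.50807074 0.30946961 0.12861723]
top1 110 121.27272727272727 [0.50816523 0.33832104 0.12915167]
(array([0.3996, 0.0078, 0.0367]), array([ 0.0151, -1.3646,  0.0097])) [0.51101041 0.34942668 0.3016625 ]
```

Bar tip is now at slot y ≈ 48 mm, which is fully out. Next I go above the scraper for a close look.

```bash
python3 -m inch '[{"dp":[0.05,-0.01,-0.012],"dr":[0,-0.15,0],"grip":100},{"dp":[0.1,-0.01,-0.012],"dr":[0,-0.3,0],"grip":100},{"dp":[0.15,-0.01,-0.012],"dr":[0,-0.45,0],"grip":100},{"dp":[0.2,-0.01,-0.012],"dr":[0.015,-0.6,0.01],"grip":100},{"dp":[0.25,-0.01,-0.012],"dr":[0.015,-0.75,0.01],"grip":100},{"dp":[0.3,-0.01,-0.012],"dr":[0.015,-0.9,0.01],"grip":100},{"dp":[0.35,-0.01,-0.012],"dr":[0.015,-1.05,0.01],"grip":100},{"dp":[0.4,-0.01,-0.012],"dr":[0.015,-1.2,0.01],"grip":100},{"dp":[0.45,-0.01,-0.012],"dr":[0.015,-1.36,0.01],"grip":100},{"dp":[0.5,-0.01,-0.012],"dr":[0.015,-1.36,0.01],"grip":100},{"dp":[0.545,-0.01,-0.012],"dr":[0.015,-1.36,0.01],"grip":100},{"dp":[0.545,-0.01,-0.012],"dr":[0.015,-1.36,0.01],"grip":100},{"dp":[0.545,-0.01,-0.012],"dr":[0.015,-1.36,0.01],"grip":100},{"dp":[0.545,-0.01,-0.012],"dr":[0.015,-1.36,0.01],"grip":100}]'
python3 - <<'E'
from h import *
p,R,s=tool(); print(p,R.round(3),np.round(s['joints'],2))
I,D,P=snap('wrist','w4'); X=cloud(D,P); h=cv2.cvtColor(I,cv2.COLOR_BGR2HSV)
near=(D>0)&(X[...,2]>.025)&(abs(X[...,0]-.51)<.12)&(abs(X[...,1]+.2)<.09)
b=near&(h[...,0]>100)&(h[...,0]<128)&(h[...,1]>140)&(X[...,2]>.09)
Q=X[b]; print('blue',len(Q),Q.mean(0).round(4),Q.min(0).round(4),Q.max(0).round(4))
u,S,V=np.linalg.svd(Q-Q.mean(0),full_matrices=False); print(V.round(3),S.round(3))
g=near&(h[...,1]<60)&(X[...,2]<.11); G=X[g]; print('blade',len(G),G.mean(0).round(4),G.min(0).round(4),G.max(0).round(4))
u,S,V=np.linalg.svd(G-np.median(G,0),full_matrices=False); print(V.round(3),S.round(3))
cv2.imwrite('pics/w4.png',I)
E
```

```text
clock: 9.7
tcp_pos: [0.5014, -0.1955, 0.3173]
ee_rot: [0.704, -0.702, 0.075, -0.071]
force: [0.2, -0.3, -0.6]
grip_width: 0.0853
[ 0.50141288 -0.19545907  0.31725618] [[ 0.979 -0.004  0.205]
 [-0.205  0.004  0.979]
 [-0.005 -1.     0.003]] [-0.56 -0.07  1.81  0.    1.41 -1.92]
blue 1796 [ 0.5365 -0.2059  0.1718] [ 0.4745 -0.2603  0.1207] [ 0.57   -0.1257  0.4134]
[[ 0.155  0.03  -0.988]
 [ 0.979 -0.136  0.149]
 [ 0.13   0.99   0.051]] [2.584 0.702 0.514]
blade 2455 [ 0.4845 -0.1941  0.0615] [ 0.4538 -0.2274  0.025 ] [ 0.5115 -0.1603  0.1   ]
[[ 0.565 -0.122  0.816]
 [-0.21  -0.978 -0.001]
 [-0.798  0.171  0.578]] [1.188 0.848 0.045]
```

View pics/w4.png

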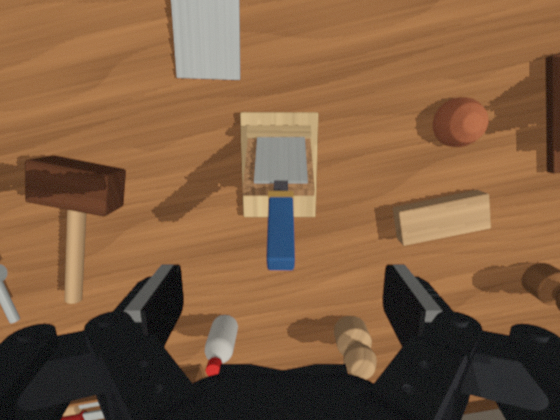

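The view shows the scraper handle at (281,235) and the blade at (281,160), with clear space around the handle. The glue (220,345) and doll (355,345) stay outside the jaws. Next: the handle pose and the grasp delta.

Run:
```python
from h import *
I,D,P=load('w4'); X=cloud(D,P); h=cv2.cvtColor(I,cv2.COLOR_BGR2HSV)
yaw=np.radians(-12.1); t=np.radians(35)
c,s=np.cos(yaw),np.sin(yaw); u=np.array([np.sin(t)*c,np.sin(t)*s,np.cos(t)]); ys=np.array([-s,c,0]); xs=np.cross(ys,u)
near=(D>0)&(abs(X[...,0]-.51)<.12)&(abs(X[...,1]+.2)<.09)
b=near&(h[...,0]>100)&(h[...,0]<128)&(h[...,1]>140)&(X[...,2]>.09)&(X[...,2]<.2); Q=X[b]
g=near&(h[...,1]<60)&(X[...,2]<.11)&(X[...,2]>.025); G=X[g]
for n,A in(('blue',Q),('blade',G)):
    for nm,a in(('xs',xs),('ys',ys),('u',u)): print(n,nm,np.percentile(A@a,[1,5,25,50,75,95,99]).round(4))
print(xs.round(3),ys.round(3),u.round(3))
```

```text
blue xs [0.3756 0.376  0.3766 0.3771 0.3777 0.3882 0.3932]
blue ys [-0.099  -0.0981 -0.0935 -0.088  -0.0823 -0.0776 -0.0766]
blue u [0.413  0.4175 0.437  0.458  0.4766 0.4837 0.4842]
blade xs [0.3846 0.385  0.3856 0.3859 0.3863 0.3874 0.39  ]
blade ys [-0.1177 -0.1153 -0.1027 -0.0885 -0.0738 -0.0614 -0.0589]
blade u [0.3019 0.3062 0.3251 0.3468 0.3664 0.3782 0.3883]
[ 0.801 -0.172 -0.574] [0.21  0.978 0.   ] [ 0.561 -0.12   0.819]
```

```bash
python3 -m inch '[{"dp":[0.043,0.04,-0.003],"dr":[0,-0.005,0],"grip":100},{"dp":[0.043,0.09,-0.003],"dr":[0,-0.005,0],"grip":100},{"dp":[0.043,0.13,-0.003],"dr":[0,-0.005,0],"grip":100},{"dp":[0.043,0.165,-0.003],"dr":[0,-0.005,0],"grip":100},{"dp":[0.043,0.19,-0.003],"dr":[0,-0.005,0],"grip":100},{"dp":[0.043,0.197,-0.003],"dr":[0,-0.005,0],"grip":100},{"dp":[0.043,0.197,-0.003],"dr":[0,-0.005,0],"grip":100},{"dp":[0.043,0.197,-0.003],"dr":[0,-0.005,0],"grip":50},{"dp":[0.043,0.197,-0.003],"dr":[0,-0.005,0],"grip":15},{"dp":[0.043,0.197,-0.003],"dr":[0,-0.005,0],"grip":15},{"dp":[0.043,0.197,-0.003],"dr":[0,-0.005,0],"grip":15},{"dp":[0.043,0.197,-0.003],"dr":[0,-0.005,0],"grip":15},{"dp":[0.043,0.197,-0.003],"dr":[0,-0.005,0],"grip":15},{"dp":[0.043,0.197,-0.003],"dr":[0,-0.005,0],"grip":15},{"dp":[0.043,0.197,-0.003],"dr":[0,-0.005,0],"grip":15}]' 90
```

```text
clock: 11.25
tcp_pos: [0.543, -0.2061, 0.122]
ee_rot: [0.704, -0.703, 0.072, -0.07]
force: [0.5, 0.6, 5.4]
grip_width: 0.0254
```

```bash
python3 -m inch '[{"dp":[0,-0.01,0],"dr":[0,0,0],"grip":15},{"dp":[0,-0.03,0],"dr":[0,0,0],"grip":15},{"dp":[0,-0.06,0],"dr":[0,0,0],"grip":15},{"dp":[0,-0.1,0],"dr":[0,0,0],"grip":15},{"dp":[0,-0.14,0],"dr":[0,0,0],"grip":15},{"dp":[0,-0.17,0],"dr":[0,0,0],"grip":15},{"dp":[0,-0.18,0],"dr":[0,0,0],"grip":15},{"dp":[0,-0.18,0],"dr":[0,0,0],"grip":15}]' 90
python3 - <<'E'
from h import *
I,D,P=snap('side','s1')
I2,D2,P2=snap('wrist','w5')
p,R,s=tool(); print(p,R.round(3),s['grip_width'],np.round(s['joints'],2))
# expected tool axes from grasp, in TCP frame
yaw=np.radians(-12.1); t=np.radians(35); c,sn=np.cos(yaw),np.sin(yaw)
u=np.array([np.sin(t)*c,np.sin(t)*sn,np.cos(t)]); ys=np.array([-sn,c,0]); xs=np.cross(ys,u)
O=.388*xs-.0882*ys+.2975*u+p-np.array([.543,-.2061,.122]); print('expected origin',O)
for nm,(I,D,P) in(('side',(I,D,P)),('wrist',(I2,D2,P2))):
    X=cloud(D,P); h=cv2.cvtColor(I,cv2.COLOR_BGR2HSV); L=(X-O)@np.stack([xs,ys,u],1)
    m=(D>0)&(abs(L[...,0])<.03)&(abs(L[...,1])<.045)&(L[...,2]>-.02)&(L[...,2]<.11)
    g=m&(h[...,1]<70); q=L[g]; 
    if len(q)>20:
        print(nm,len(q),[np.percentile(q[:,k],[1,5,50,95,99]).round(4) for k in range(3)])
        A=np.c_[q[:,1:],np.ones(len(q))]; qq=np.abs(q[:,0]-np.median(q[:,0]))<.006; print('x=a*y+b*z+c',np.linalg.lstsq(A[qq],q[qq,0],rcond=None)[0].round(4))
E
cd pics; python3 -c "
import cv2,numpy as np
cv2.imwrite('sw.png',np.hstack([cv2.resize(cv2.imread(f),(400,300)) for f in('s1.png','w5.png')]))"
```

```text
clock: 12.05
tcp_pos: [0.5438, -0.2067, 0.3031]
ee_rot: [0.704, -0.703, 0.071, -0.071]
force: [-0.5, 0.5, -3.0]
grip_width: 0.0254
[ 0.54255501 -0.20600938  0.29932937] [[ 0.98  -0.006  0.199]
 [-0.199  0.004  0.98 ]
 [-0.006 -1.     0.003]] 0.02472877842555089 [-0.54  0.04  1.73  0.    1.38 -1.91]
expected origin [ 0.45868441 -0.18854223  0.19847944]
side 615 [array([-0.0073, -0.0065, -0.0048, -0.0028, -0.0014]), array([-0.031 , -0.0296, -0.0043,  0.0238,  0.0274]), array([0.0053, 0.0092, 0.0476, 0.0833, 0.0945])]
x=a*y+b*z+c [-0.0125 -0.0119 -0.0042]
wrist 9280 [array([-0.0024, -0.0021, -0.0012, -0.0002,  0.0016]), array([-0.0299, -0.0274, -0.0004,  0.0263,  0.0288]), array([0.002 , 0.0073, 0.0532, 0.0845, 0.0934])]
x=a*y+b*z+c [-0.0076 -0.0055 -0.0009]
```

View pics/sw.png

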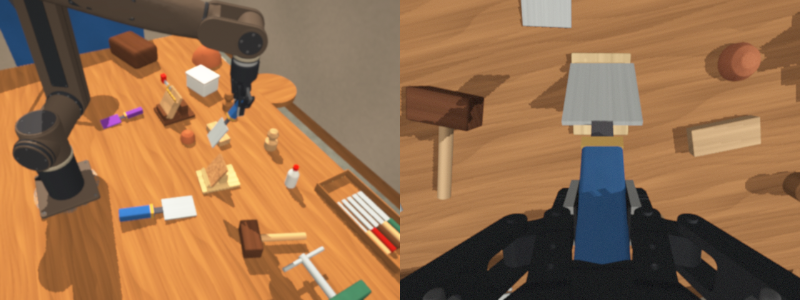

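The scraper is held square and as expected, with under 1 mm and 0.5° of error. Next: the pre-insertion pose.

```bash
cat >> h.py <<'E'
def frame(yaw,t):
    c,s=np.cos(yaw),np.sin(yaw); u=np.array([np.sin(t)*c,np.sin(t)*s,np.cos(t)]); y=np.array([-s,c,0]); return np.stack([np.cross(y,u),y,u],1)
SLOT_O=np.array([.4666,.2225,.0236]); SLOT_R=frame(np.radians(.35),np.radians(30))
E
python3 - <<'E'
from h import *
p,R,s=tool(); A=frame(np.radians(-12.1),np.radians(35))
# refine with wrist plane fit: face at L0=-.0009-.0055z-.0076y vs nominal -.002
A=A@Ro.from_rotvec([0,-.0055,.0076]).as_matrix()
O=A@[.388,-.0882,.2975] if False else None
B=frame(np.radians(-12.1),np.radians(35)); O=B@[.388,-.0882,.2975]+p-[.543,-.2061,.122]+.0010*B[:,0]
G=(R.T@(O-p),R.T@A); pickle.dump(G,open('grasp.pkl','wb')); print(G[0])
Rt=SLOT_R@G[1].T
for z,dz in((.14,.05),(.12,0)):
    Ot=SLOT_O+SLOT_R[:,2]*z+[0,0,dz]; P=Ot-Rt@G[0]; print(z,'TCP',P.round(4),delta(P,Rt))
print(Rt.round(3))
E
```

```text
[-8.42053542e-02  1.01960169e-01  8.02061785e-05]
0.14 TCP [0.6129 0.2238 0.3029] (array([-0.0167, -0.0021,  0.4352]), array([ 0.0026, -0.211 , -0.0813]))
0.12 TCP [0.6029 0.2237 0.2355] (array([-0.0261,  0.0653,  0.433 ]), array([ 0.0026, -0.211 , -0.0813]))
[[ 0.997  0.075 -0.01 ]
 [ 0.01  -0.001  1.   ]
 [ 0.075 -0.997 -0.002]]
```

```bash
python3 -m inch '[{"dp":[0,-0.002,0.03],"dr":[0,-0.02,-0.01],"grip":15},{"dp":[-0.002,-0.002,0.07],"dr":[0,-0.05,-0.02],"grip":15},{"dp":[-0.004,-0.002,0.115],"dr":[0,-0.08,-0.03],"grip":15},{"dp":[-0.006,-0.002,0.16],"dr":[0,-0.11,-0.04],"grip":15},{"dp":[-0.008,-0.002,0.205],"dr":[0,-0.14,-0.05],"grip":15},{"dp":[-0.01,-0.002,0.25],"dr":[0,-0.17,-0.06],"grip":15},{"dp":[-0.012,-0.002,0.295],"dr":[0.001,-0.19,-0.07],"grip":15},{"dp":[-0.014,-0.002,0.34],"dr":[0.002,-0.211,-0.081],"grip":15},{"dp":[-0.017,-0.002,0.385],"dr":[0.003,-0.211,-0.081],"grip":15},{"dp":[-0.017,-0.002,0.42],"dr":[0.003,-0.211,-0.081],"grip":15},{"dp":[-0.017,-0.002,0.435],"dr":[0.003,-0.211,-0.081],"grip":15},{"dp":[-0.017,-0.002,0.435],"dr":[0.003,-0.211,-0.081],"grip":15},{"dp":[-0.026,0.03,0.433],"dr":[0.003,-0.211,-0.081],"grip":15},{"dp":[-0.026,0.055,0.433],"dr":[0.003,-0.211,-0.081],"grip":15},{"dp":[-0.026,0.065,0.433],"dr":[0.003,-0.211,-0.081],"grip":15},{"dp":[-0.026,0.065,0.433],"dr":[0.003,-0.211,-0.081],"grip":15},{"dp":[-0.026,0.065,0.433],"dr":[0.003,-0.211,-0.081],"grip":15}]' 90
cat > chk.py <<'E'
from h import *
import sys
tag=sys.argv[1]; I,D,P=snap('wrist',tag); p,R,s=tool(); G=pickle.load(open('grasp.pkl','rb'))
O=p+R@G[0]; A=R@G[1]; l=SLOT_R.T@(O-SLOT_O); print('scraper in slot (grasp est):',l.round(4),np.degrees(Ro.from_matrix(SLOT_R.T@A).as_rotvec()).round(2),'force',np.round(s['force'],1),s['grip_width'])
X=cloud(D,P); h=cv2.cvtColor(I,cv2.COLOR_BGR2HSV); L=(X-SLOT_O)@SLOT_R
g=(D>0)&(h[...,1]<70)&(abs(L[...,1])<.036)&(abs(L[...,0])<.015)&(L[...,2]>.03)&(L[...,2]<.21); q=L[g]
if len(q)>50: print('blade seen x,y,z',len(q),[np.percentile(q[:,k],[1,5,50,95,99]).round(4) for k in range(3)])
W=(D>0)&(h[...,1]>75)&(h[...,1]<200)&(L[...,2]>.06)&(L[...,2]<.102)&(abs(L[...,0])<.03)&(abs(L[...,1])<.06); q=L[W&(h[...,0]<25)]
if len(q)>50: print('rack wood x,y,z',len(q),[np.percentile(q[:,k],[1,5,50,95,99]).round(4) for k in range(3)])
k=float(sys.argv[2]) if len(sys.argv)>2 else 0
Rt=SLOT_R@G[1].T
for z in (float(sys.argv[3]) if len(sys.argv)>3 else l[2],k):
    print('to z',z,delta(SLOT_O+SLOT_R[:,2]*z-Rt@G[0],Rt))
E
python3 chk.py w6 0.06 0.1
```

```text
clock: 13.85
tcp_pos: [0.6036, 0.2229, 0.2367]
ee_rot: [-0.706, 0.707, 0.03, 0.024]
force: [-0.8, -0.3, -1.3]
grip_width: 0.0248
scraper in slot (grasp est): [ 0.0003 -0.0004  0.1223] [ 0.06 -0.14 -0.02] force [ 0.1  0.  -1.5] 0.025200242163324536
blade seen x,y,z 9008 [array([-0.0027, -0.0024, -0.0016, -0.0008,  0.0014]), array([-0.0305, -0.028 , -0.0013,  0.0257,  0.0282]), array([0.1217, 0.1266, 0.1718, 0.2009, 0.2079])]
rack wood x,y,z 8251 [array([-0.0176, -0.0172,  0.0034,  0.0096,  0.0143]), array([-0.0453, -0.0418,  0.0043,  0.0522,  0.0584]), array([0.0607, 0.0635, 0.0839, 0.101 , 0.1016])]
to z 0.1 (array([-0.0126,  0.0185,  0.0006]), array([-0.0006, -0.0009,  0.0025]))
to z 0.06 (array([-0.0353,  0.0515,  0.0007]), array([-0.0006, -0.0009,  0.0025]))
```

View pics/w6.png

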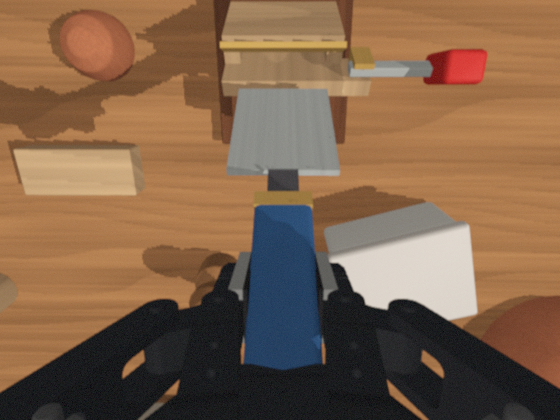

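Well lined up: blade at (285,130), lower edge square to the slot at (285,70), and the bar tip at (350,67) is clear. Inserting.

```bash
python3 -m inch '[{"dp":[-0.006,0.009,0.0015],"dr":[0,0,0.002],"grip":15},{"dp":[-0.0125,0.0185,0.0015],"dr":[0,0,0.0025],"grip":15},{"dp":[-0.017,0.025,0.0015],"dr":[0,0,0.0025],"grip":15},{"dp":[-0.021,0.031,0.0015],"dr":[0,0,0.0025],"grip":15},{"dp":[-0.026,0.038,0.0015],"dr":[0,0,0.0025],"grip":15},{"dp":[-0.03,0.044,0.0015],"dr":[0,0,0.0025],"grip":15},{"dp":[-0.0353,0.0515,0.0015],"dr":[0,0,0.0025],"grip":15},{"dp":[-0.0353,0.0515,0.0015],"dr":[0,0,0.0025],"grip":15}]' 90
python3 chk.py w7 0.0 0.02
```

```text
clock: 14.7
tcp_pos: [0.5713, 0.2242, 0.1816]
ee_rot: [-0.706, 0.707, 0.029, 0.022]
force: [0.3, 0.5, -1.7]
grip_width: 0.0248
scraper in slot (grasp est): [-0.0004  0.0009  0.0587] [ 0.04  0.1  -0.03] force [-0.2 -0.2 -2. ] 0.024722344518812677
blade seen x,y,z 9884 [array([-0.0137, -0.0099, -0.0026, -0.0011,  0.0011]), array([-0.0289, -0.0259,  0.0006,  0.0267,  0.0297]), array([0.0723, 0.0772, 0.1205, 0.204 , 0.2082])]
rack wood x,y,z 7828 [array([-0.0177, -0.0174, -0.0119,  0.0109,  0.0148]), array([-0.0457, -0.0433,  0.0096,  0.055 ,  0.059 ]), array([0.0607, 0.0635, 0.0776, 0.1009, 0.1015])]
to z 0.02 (array([-0.0216,  0.0321, -0.0006]), array([-0.0003, -0.0008, -0.0017]))
to z 0.0 (array([-0.0329,  0.0486, -0.0006]), array([-0.0003, -0.0008, -0.0017]))
```

```bash
python3 -m inch '[{"dp":[-0.005,0.008,0],"dr":[0,0,-0.001],"grip":15},{"dp":[-0.011,0.016,0],"dr":[0,0,-0.002],"grip":15},{"dp":[-0.016,0.024,0],"dr":[0,0,-0.002],"grip":15},{"dp":[-0.0216,0.032,0],"dr":[0,0,-0.002],"grip":15},{"dp":[-0.025,0.037,0],"dr":[0,0,-0.002],"grip":15},{"dp":[-0.028,0.042,0],"dr":[0,0,-0.002],"grip":15},{"dp":[-0.031,0.046,0],"dr":[0,0,-0.002],"grip":15},{"dp":[-0.033,0.049,0],"dr":[0,0,-0.002],"grip":15},{"dp":[-0.034,0.0505,0],"dr":[0,0,-0.002],"grip":15},{"dp":[-0.034,0.0505,0],"dr":[0,0,-0.002],"grip":15}]' 90
python3 chk.py w8 -0.004 0.0
```

```text
clock: 15.75
tcp_pos: [0.5441, 0.2241, 0.1327]
ee_rot: [-0.706, 0.707, 0.032, 0.025]
force: [0.1, -1.3, 4.9]
grip_width: 0.0253
scraper in slot (grasp est): [0.0013 0.0009 0.0015] [ 0.06 -0.32 -0.  ] force [ 0.6 -0.4  4.8] 0.02517325693732747
blade seen x,y,z 5127 [array([-0.0149, -0.0142, -0.0033,  0.0015,  0.0037]), array([-0.0355, -0.0336, -0.0003,  0.0328,  0.0355]), array([0.0746, 0.0761, 0.1393, 0.1837, 0.1868])]
rack wood x,y,z 15442 [array([-0.0178, -0.0175, -0.0092,  0.0109,  0.0145]), array([-0.0455, -0.0422,  0.009 ,  0.0538,  0.0587]), array([0.0608, 0.0639, 0.0846, 0.1008, 0.1013])]
to z 0.0 (array([-0.0013,  0.001 , -0.0007]), array([-0.0008, -0.0006,  0.0056]))
to z -0.004 (array([-0.0036,  0.0043, -0.0007]), array([-0.0008, -0.0006,  0.0056]))
```

View pics/w8.png

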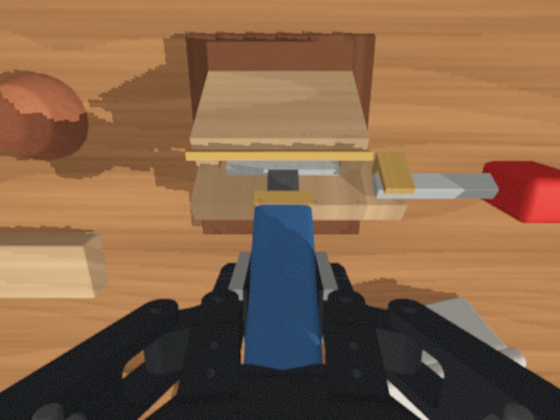

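The blade is in: its shoulder shows just below the brass lip at (283,170). A little more push to confirm it has bottomed.

```bash
python3 -m inch '[{"dp":[-0.0025,0.003,0],"dr":[0,0,0.005],"grip":15},{"dp":[-0.0045,0.0065,0],"dr":[0,0,0.005],"grip":15},{"dp":[-0.0045,0.0065,0],"dr":[0,0,0.005],"grip":15},{"dp":[-0.0045,0.0065,0],"dr":[0,0,0.005],"grip":15}]' 90
python3 chk.py w9 0 0
python3 - <<'E'
from h import *
I,D,P=load('w9'); X=cloud(D,P); h=cv2.cvtColor(I,cv2.COLOR_BGR2HSV); L=(X-SLOT_O)@SLOT_R
# shoulder: blade face z max away from the neck ; handle bottom
g=(D>0)&(h[...,1]<70)&(abs(L[...,1])<.028)&(abs(L[...,1])>.012)&(abs(L[...,0])<.006)&(L[...,2]>.06)&(L[...,2]<.1); q=L[g]; print('shoulder z',len(q),np.percentile(q[:,2],[5,50,90,95,98]).round(4),np.median(q[:,0]))
for y0 in(-.024,-.016,.016,.024):
    k=q[abs(q[:,1]-y0)<.004]; print(y0,len(k),np.percentile(k[:,2],[50,97]).round(4) if len(k) else '')
b=(D>0)&(h[...,0]>100)&(h[...,0]<128)&(h[...,1]>140)&(abs(L[...,1])<.02)&(abs(L[...,0])<.02); q=L[b]; print('handle z',np.percentile(q[:,2],[.5,2,98,99.5]).round(4),'y',np.percentile(q[:,1],[2,98]).round(4))
E
```

```text
clock: 16.2
tcp_pos: [0.5453, 0.2243, 0.132]
ee_rot: [0.707, -0.706, -0.035, -0.028]
force: [2.8, -1.7, 11.1]
grip_width: 0.0247
scraper in slot (grasp est): [0.0037 0.0011 0.0014] [ 0.08 -0.77  0.05] force [ 2.9 -2.4 12.6] 0.025284020607043947
blade seen x,y,z 5708 [array([-0.0148, -0.0142, -0.003 ,  0.0023,  0.0039]), array([-0.0356, -0.0337, -0.0016,  0.0329,  0.0356]), array([0.0737, 0.0755, 0.1408, 0.1834, 0.1866])]
rack wood x,y,z 15801 [array([-0.0178, -0.0174, -0.0093,  0.0116,  0.0153]), array([-0.0454, -0.0423,  0.009 ,  0.0538,  0.0588]), array([0.0607, 0.0638, 0.0851, 0.1009, 0.1014])]
to z 0.0 (array([-0.0024,  0.0002, -0.0009]), array([-0.0016, -0.0001,  0.0135]))
to z 0.0 (array([-0.0024,  0.0002, -0.0009]), array([-0.0016, -0.0001,  0.0135]))
shoulder z 941 [0.0741 0.0794 0.0809 0.0811 0.0814] -0.0004184867267262721
-0.024 242 [0.0794 0.0813]
-0.016 241 [0.0794 0.0814]
0.016 231 [0.0794 0.0811]
0.024 227 [0.0795 0.0811]
handle z [0.1146 0.1162 0.179  0.18  ] y [-0.011   0.0127]
```

Bottomed: shoulders seen level at slot z ≈ 80–81 mm on both sides, floor reaction about 12 N. Relax, release, retreat.

```bash
python3 -m inch '[{"dp":[-0.002,0,0],"dr":[0,0,0.01],"grip":15},{"dp":[-0.002,0,0],"dr":[0,0,0.01],"grip":15},{"dp":[-0.002,0,0],"dr":[0,0,0.01],"grip":100},{"dp":[-0.002,0,0],"dr":[0,0,0.01],"grip":100},{"dp":[-0.002,0,0],"dr":[0,0,0.01],"grip":100},{"dp":[-0.002,0,0],"dr":[0,0,0.01],"grip":100},{"dp":[-0.002,0,0],"dr":[0,0,0.01],"grip":100},{"dp":[-0.002,-0.03,0],"dr":[0,0,0],"grip":100},{"dp":[-0.002,-0.07,0],"dr":[0,0,0],"grip":100},{"dp":[-0.002,-0.12,0],"dr":[0,0,0],"grip":100},{"dp":[-0.002,-0.16,0],"dr":[0,0,0],"grip":100},{"dp":[-0.002,-0.18,0],"dr":[0,0,0],"grip":100},{"dp":[-0.002,-0.18,0],"dr":[0,0,0],"grip":100}]' 90
python3 - <<'E'
from h import *
I,D,P=snap('wrist','w10'); X=cloud(D,P); h=cv2.cvtColor(I,cv2.COLOR_BGR2HSV); L=(X-SLOT_O)@SLOT_R
g=(D>0)&(h[...,1]<70)&(abs(L[...,1])<.028)&(abs(L[...,1])>.012)&(abs(L[...,0])<.006)&(L[...,2]>.06)&(L[...,2]<.1); q=L[g]; print('shoulder z',len(q),np.percentile(q[:,2],[50,95,98]).round(4) if len(q) else '')
b=(D>0)&(h[...,0]>100)&(h[...,0]<128)&(h[...,1]>140)&(abs(L[...,1])<.03)&(abs(L[...,0])<.03)&(L[...,2]>.09)&(L[...,2]<.22); q=L[b]; print('handle z',len(q),np.percentile(q[:,2],[.5,2,98,99.5]).round(4),'y',np.percentile(q[:,1],[2,98]).round(4),'x',np.percentile(q[:,0],[2,50,98]).round(4))
red=((h[...,0]<5)|(h[...,0]>172))&(h[...,1]>190)&(h[...,2]>110)&(D>0)&(X[...,2]>.122)&(X[...,2]<.15)&(abs(X[...,0]-.51)<.04)&(abs(X[...,1]-.33)<.06)
print('knob',X[red].mean(0).round(4))
print(delta([.511,.345,.30],np.array([[0,0,1],[-1,0,0],[0,-1,0.]])),tool()[0])
E
```

```text
clock: 17.55
tcp_pos: [0.5289, 0.2246, 0.3162]
ee_rot: [0.707, -0.705, -0.038, -0.031]
force: [-0.1, 0.4, -0.9]
grip_width: 0.0854
shoulder z 270 [0.0792 0.0811 0.0814]
handle z 1874 [0.1161 0.1176 0.188  0.1883] y [-0.01    0.0122] x [-0.0092 -0.0076  0.0079]
knob [0.5089 0.3374 0.1287]
(array([-0.0167,  0.0114,  0.1209]), array([-0.0738,  1.58  ,  0.0716])) [0.52786254 0.22429341 0.31282164]
```

View pics/w10.png

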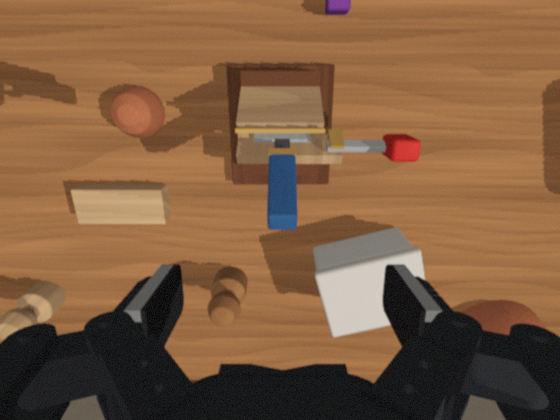

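The scraper sits in the slot, handle at (283,190), handle end at slot z ≈ 188 mm (nominal 187), and the knob is still out at (402,148). Going back to the knob.

```bash
python3 -m inch '[{"dp":[-0.002,0.005,0.02],"dr":[-0.007,0.15,0.007],"grip":100},{"dp":[-0.005,0.011,0.05],"dr":[-0.014,0.3,0.014],"grip":100},{"dp":[-0.01,0.011,0.09],"dr":[-0.021,0.45,0.02],"grip":100},{"dp":[-0.017,0.011,0.121],"dr":[-0.028,0.6,0.027],"grip":100},{"dp":[-0.017,0.011,0.121],"dr":[-0.035,0.75,0.034],"grip":100},{"dp":[-0.017,0.011,0.121],"dr":[-0.042,0.9,0.041],"grip":100},{"dp":[-0.017,0.011,0.121],"dr":[-0.049,1.05,0.048],"grip":100},{"dp":[-0.017,0.011,0.121],"dr":[-0.056,1.2,0.055],"grip":100},{"dp":[-0.017,0.011,0.121],"dr":[-0.063,1.35,0.061],"grip":100},{"dp":[-0.017,0.011,0.121],"dr":[-0.074,1.5,0.07],"grip":100},{"dp":[-0.017,0.011,0.121],"dr":[-0.074,1.58,0.072],"grip":100},{"dp":[-0.017,0.011,0.121],"dr":[-0.074,1.58,0.072],"grip":100},{"dp":[-0.017,0.011,0.121],"dr":[-0.074,1.58,0.072],"grip":100}]' 60
python3 - <<'E'
from h import *
I,D,P=snap('wrist','w11'); X=cloud(D,P); h=cv2.cvtColor(I,cv2.COLOR_BGR2HSV)
red=((h[...,0]<5)|(h[...,0]>172))&(h[...,1]>190)&(h[...,2]>110)&(D>0)&(X[...,2]>.122)&(X[...,2]<.15)&(abs(X[...,0]-.51)<.04)&(abs(X[...,1]-.33)<.06)
T=X[red];print('knob',T.mean(0).round(4),T.min(0).round(4),T.max(0).round(4))
print(delta([.511,T[:,1].mean(),.10],np.array([[0,0,1],[-1,0,0],[0,-1,0.]])),tool()[0])
E
```

```text
clock: 18.9
tcp_pos: [0.5101, 0.3448, 0.298]
ee_rot: [-0.499, 0.502, -0.5, 0.499]
force: [-0.8, -0.2, -0.3]
grip_width: 0.0855
knob [0.5111 0.3448 0.1295] [0.5009 0.33   0.1221] [0.5208 0.3574 0.1322]
(array([-1.000e-04,  1.985e-01,  1.400e-03]), array([0.003 , 0.0015, 0.0012])) [0.51020282 0.34486527 0.29854258]
```

```bash
python3 -m inch '[{"dp":[0,0.05,0.001],"dr":[0.003,0.001,0.001],"grip":100},{"dp":[0,0.1,0.001],"dr":[0.003,0.001,0.001],"grip":100},{"dp":[0,0.14,0.001],"dr":[0.003,0.001,0.001],"grip":100},{"dp":[0,0.175,0.001],"dr":[0.003,0.001,0.001],"grip":100},{"dp":[0,0.195,0.001],"dr":[0.003,0.001,0.001],"grip":100},{"dp":[0,0.198,0.001],"dr":[0.003,0.001,0.001],"grip":100},{"dp":[0,0.198,0.001],"dr":[0.003,0.001,0.001],"grip":60},{"dp":[0,0.198,0.001],"dr":[0.003,0.001,0.001],"grip":10},{"dp":[0,0.198,0.001],"dr":[0.003,0.001,0.001],"grip":10},{"dp":[0,0.198,0.001],"dr":[0.003,0.001,0.001],"grip":10},{"dp":[0,0.198,0.001],"dr":[0.003,0.001,0.001],"grip":10},{"dp":[0,0.198,0.001],"dr":[0.003,0.001,0.001],"grip":10},{"dp":[0,0.198,0.001],"dr":[0.003,0.001,0.001],"grip":10}]' 80
python3 -m inch '[{"dp":[0.008,0,0],"dr":[0,0,0],"grip":10},{"dp":[0.016,0,0],"dr":[0,0,0],"grip":10},{"dp":[0.024,0,0],"dr":[0,0,0],"grip":10},{"dp":[0.029,0,0],"dr":[0,0,0],"grip":10},{"dp":[0.034,0,0],"dr":[0,0,0],"grip":10},{"dp":[0.037,0,0],"dr":[0,0,0],"grip":10},{"dp":[0.037,0,0],"dr":[0,0,0],"grip":10},{"dp":[0.037,0,0],"dr":[0,0,0],"grip":10}]'
```

```text
clock: 20.25
tcp_pos: [0.5105, 0.345, 0.1023]
ee_rot: [0.5, -0.5, 0.5, -0.499]
force: [-3.8, -1.0, 5.1]
grip_width: 0.0211
clock: 21.05
tcp_pos: [0.5108, 0.3108, 0.1025]
ee_rot: [0.503, -0.498, 0.501, -0.499]
force: [3.0, 15.4, -5.2]
grip_width: 0.0208
```

Moved 34.2 mm and stopped against 15 N. One confirming push, then release, clear off and check.

```bash
python3 -m inch '[{"dp":[0.005,0,0],"dr":[0,0,0],"grip":10},{"dp":[0.006,0,0],"dr":[0,0,0],"grip":10},{"dp":[0.006,0,0],"dr":[0,0,0],"grip":10}]'
python3 -m inch '[{"dp":[0,0,0],"dr":[0,0,0],"grip":100},{"dp":[0,0,0],"dr":[0,0,0],"grip":100},{"dp":[0,0,0],"dr":[0,0,0],"grip":100},{"dp":[0,0,0],"dr":[0,0,0],"grip":100},{"dp":[0,0,0],"dr":[0,0,0],"grip":100},{"dp":[0,-0.03,0],"dr":[0,0,0],"grip":100},{"dp":[0,-0.08,0],"dr":[0,0,0],"grip":100},{"dp":[0,-0.13,0],"dr":[0,0,0],"grip":100},{"dp":[0,-0.18,0],"dr":[0,0,0],"grip":100},{"dp":[0,-0.2,0],"dr":[0,0,0],"grip":100},{"dp":[0,-0.2,0],"dr":[0,0,0],"grip":100}]'
python3 - <<'E'
from h import *
I,D,P=snap('wrist','w12'); X=cloud(D,P); h=cv2.cvtColor(I,cv2.COLOR_BGR2HSV); L=(X-SLOT_O)@SLOT_R
red=((h[...,0]<5)|(h[...,0]>172))&(h[...,1]>190)&(h[...,2]>110)&(D>0)&(X[...,2]>.122)&(X[...,2]<.15)&(abs(X[...,0]-.51)<.04)&(abs(X[...,1]-.33)<.06)
T=X[red];print('knob',T.mean(0).round(4),T.min(0).round(4),T.max(0).round(4))
m=(h[...,1]<75)&(h[...,2]>90)&(D>0)&(L[...,2]>.083)&(L[...,2]<.1)&(L[...,1]<.1)&(L[...,1]>0.009)&(abs(L[...,0])<.015); q=L[m]; print('bar tip slot y',len(q),np.percentile(q[:,1],[0,1,5]).round(4))
b=(D>0)&(h[...,0]>100)&(h[...,0]<128)&(h[...,1]>140)&(abs(L[...,1])<.03)&(abs(L[...,0])<.03)&(L[...,2]>.09)&(L[...,2]<.22); q=L[b]; print('handle z',np.percentile(q[:,2],[.5,99.5]).round(4))
i,d,p=snap('top','top2'); c=I[:340,140:440]
cv2.imwrite('pics/fin.png',np.hstack([cv2.resize(c,(375,425)),cv2.resize(i,(425,425))]))
print(tool()[0],tool()[2]['force'])
E
```

```text
clock: 21.35
tcp_pos: [0.5108, 0.3109, 0.1026]
ee_rot: [0.507, -0.494, 0.503, -0.496]
force: [3.8, 26.4, -7.8]
grip_width: 0.0207
clock: 22.45
tcp_pos: [0.5117, 0.3071, 0.3084]
ee_rot: [0.51, -0.49, 0.502, -0.498]
force: [-0.1, 0.2, 0.3]
grip_width: 0.0853
knob [0.511  0.3103 0.1295] [0.5005 0.296  0.1223] [0.5222 0.3232 0.1323]
bar tip slot y 420 [0.0091 0.0098 0.0151]
handle z [0.1162 0.1886]
[0.50959597 0.30641624 0.30209487] [ 0.05930247  0.78651645 -0.69349687]
```

View pics/fin.png

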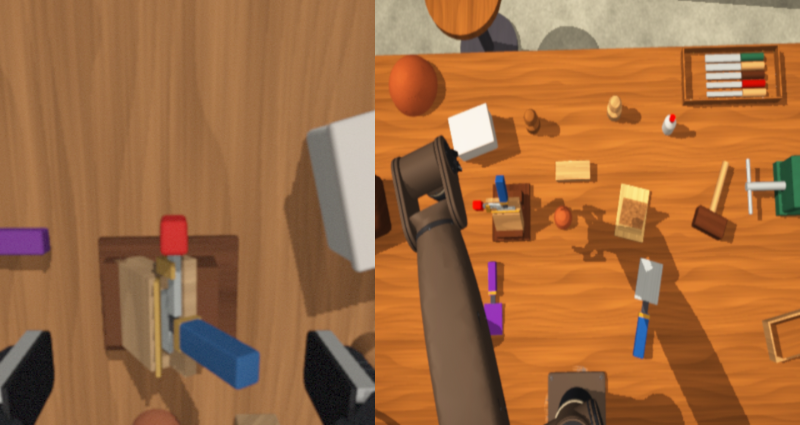

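The final picture shows the scraper in the slot, handle at left (220,350). The bar is back across the blade at left (175,290), with the knob in at (173,235). The stand is empty and the bystanders are where they were. The gripper is well above everything, so I'm handing in.

```bash
python3 -c "
from station import order; print(order.finish_job())"
```

```text
the job is handed in; nothing more can be done
None
```

The blue-handled scraper is in the rack's leaning slot with the keeper pushed home over its blade, and the job was handed in at about 22.5 s. I pulled the keeper out first, then slid the scraper down until it bottomed and only then let go. Last, I pushed the keeper back in.

**Scraper seated:** While I still held it, the shoulders read slot z of about 81 mm on both sides (nominal 80), with about 12 N of floor reaction. After release the handle end read 188–189 mm (nominal 187). That 1–1.5 mm excess is within the camera error.

**Keeper home:** The push travelled 34.2 mm and stopped against a hard stop at 26 N. The knob then sat at y = 0.310.

**Bystanders:** In the last top view nothing else on the bench appears to have moved, and the gripper is clear of everything. I judged this by eye and did not measure it.

**Checks that disagreed:**
- **Outward pull:** It took two pulls. The knob moved only about 30 mm from where it started, not 34 mm, so the keeper probably began about 4 mm out. By camera, the bar tip then stood at about the 48 mm full-out mark.
- **Final bar tip:** It could not be read cleanly against the grey blade. It came out at 10–15 mm (nominal 14), so I relied on the stop and the 34 mm travel instead.

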